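# Seal a round flask and hold it down in the reader's sprung ring

### The arm

A 7-joint arm with a two-finger parallel gripper is mounted at the origin on the work surface. World frame = base frame: x ahead of the robot, y to its left, z up, the work surface at z = 0. Lengths are in m, angles in rad, forces in N, time in s.
With the tool pointing down it reaches from about 0.425 to 1.025 m from the base axis. Payload 3.6 kg.
Tool frame: the origin (TCP) lies midway between the tips of the shut fingers; the grasp point (between the pads) lies 19 mm behind it; x points along the fingers, y is the direction in which the jaws open and shut, and the axes are right-handed (so a half turn about x gives the same grasp; the last joint's range is limited). The gripper opens to 85 mm and grips with 20 to 120 N. Pads are 22 mm wide; open, the fingers measure 114 mm over their backs; the gripper's body (76 mm by 85 mm) begins 54 mm behind the grasp point. The pads swing forward as they close: fully open they stand 13 mm farther back than shut.
Start: joints at [1.22, 0.591, 0.048, 1.609, -0.033, 0.943, -0.034], TCP at [0.185, -0.701, 0.231] pointing down, gripper open.
Joint ranges: [-2.69, 2.69], [-0.47, 2.24], [-1.27, 1.36], [0.19, 2.51], [-1.53, 4.68], [0.08, 2.07], [-3.09, 3.09]. Speed limits (rad/s): [2.57, 2.57, 3.14, 3.14, 3.14, 3.14, 3.14].

### API

Orientations are given as a rotation vector (axis times angle).
In Python, from cell import * gives the robot as it stands.
- The arm moves only by the shell command python3 -m jog 'ROWS' [OPENING] [FORCE]. ROWS is JSON, a list of rows, each a list of 4 numbers: the shift along the tool's x, y, z in cm, then the turn about the tool's x in rad. A call has 1 to 20 rows; each row is the pose to reach, as a shift and turn from the pose commanded when the call began, along the tool's axes at that moment; what a row does not reach only later rows make up. A row lasts 1/8 s, in which the tool goes at most 62.5 mm and 10.7 degrees, less where a joint would pass 70% of its speed; a pose out of reach is approached as far as the arm can. A call with a gripper value outside its range is refused whole. OPENING is the opening, from -1 (shut) to 1 (fully open), set as the call begins (- or left out, the last holds). The fingers move at their own pace and stop on an object; FORCE is the grip in N (left out, the last holds). Time passes only in rows, so rows that repeat a pose let the fingers close. It gives the time, the measured TCP pose, the force and the opening at its end, in the units of the state.
- state(): the state, without advancing time (a new reading comes with each control period).
- grab_frame(name): name is "scene" or "top" or "wrist"; returns a dict with "frame" (480x640x3 uint8, blue, green, red), "K" (3x3 intrinsics, pixels), "k1" (the pictures are not rectified: a ray, as slopes to the right and down, at radius r is drawn at 1 + k1 r^2 times it, then the intrinsics apply), "world_from_camera" (4x4, takes a point from camera to world coordinates); the wrist camera has in their place "T_tool_cam" (4x4, takes a point from camera to tool coordinates, whose origin is the TCP and whose axes are the tool frame's). Camera axes: x right, y down, z forward; pixel columns grow to the right and rows downward; lengths in m; the calibration is good to about 2 mm. A picture is of the moment at which its call begins: read the wrist's pose just before it. There is no depth.
- job_done(): hands the job in, once; it reports no verdict.
Trained networks look in the newest picture that a camera, given by its name, has taken for a name from the list of things; names that differ only in an ending like _2 or _b are one class to them, and where a whole thing is asked for, a point or a joint stands for the part that bears it (a point fixed in the world has none). Each returns a list of dicts, best first, with "conf" (0 to 1); they miss things now and then, are a little off and sometimes report something else, mostly with a low value. They report only what shows in the picture. A call takes as long as a camera call. They do not tell look-alikes from the thing itself.
- look_for(camera, query): "bbox" ([centre column, centre row, width, height] in pixels, round what is visible of it).
The state is a dict: "clock": time; "joints": joint angles; "dq": joint speeds; "joint_torque": joint torques, N m; "eef_pos": TCP position; "tool_rot": TCP orientation; "force": force on the tool from outside, world axes, zero at the start; "wrist_torque": the same for the moment, N m; "opening": finger opening in m.
Only numpy, scipy, OpenCV 4.12 (cv2) and the standard library are available. Lean on these libraries where they do the work, as an engineer would, in place of code of your own. Each camera call takes 0.05 s, during which the arm holds its last target.

### The job

The amber round flask stands in the cork ring with its green stopper not fully in. First, while the flask stands there, press the stopper fully home; then move the flask into the blue sprung ring of the reader and, keeping it upright, press it down until the ring is fully down against its springs. Finish while still holding it down there (do not let go or back off), and leave the two crucibles and the jar where they are.

Things in the scene. Friction and masses are not known exactly. Their poses are not given: they have to be found in the camera images.
- flask: Amber round-bottomed flask, empty, about 0.16 kg. Origin at the very bottom of the bulb, z up the neck. Bulb: sphere 64 mm in diameter, centre 32 mm above the origin. Neck: straight, 26 mm in diameter, from the bulb (63 mm above the origin) to 101 mm; above it a rim 32 mm in diameter from 101 to 108 mm. Best gripped on the neck about 86 to 92 mm above the origin. It starts upright in the cork ring, its bottom about 16 mm above the bench, standing loose (it simply lifts out).
- flask_bulb (a point): Centre of the flask's bulb, 32 mm above its bottom.
- stopper (a joint): How far the green stopper has been pushed into the flask, in m: 0 = standing 12 mm proud of the rim, 0.012 = fully home with its head on the rim. Starts between 0 and 0.005. It moves straight along the neck, is stiff (about 5 N to push) and stays where it is left. It cannot be pulled out.
- stopper_top (a point): Centre of the top face of the stopper's green head (a disc 26 mm in diameter, 14 mm high). When fully home this point is 122 mm above the flask's origin.
- cork_ring: Brown cork flask ring, fixed to the bench: 80 mm outside, 44 mm hole, 25 mm high. Origin at the centre of its underside, on the bench.
- cradle: The reader, fixed to the bench: a cream round base 116 mm in diameter, 30 mm high, with a small cream console (a box to about 110 mm from the centre, 45 mm high) on its +x side. Origin at the centre of the round base's underside, z up. Three steel guide posts stand 46 mm from its axis, up to 84 mm above the bench, and carry the blue sprung ring. On the base's middle is a low sensor disc, 36 mm above the bench, which the bulb does not quite reach.
- ring_seat (a point): Centre of the blue sprung ring's hole, level with the ring's upper face (it moves with the ring). Ring: 76 mm outside, 44 mm hole, 8 mm thick, upper face 75 mm above the bench when not pressed. A flask sitting upright in it has its bottom about 9 mm below this point (bulb centre 23 mm above it).
- ring (a joint): How far the blue ring is pressed down, in m: 0 = up, 0.024 = fully down on its stop. It goes straight down; the springs need about 2 N to start and about 12 N at the stop, and push it up again when let go. The flask's own weight hardly moves it.
- crucible_a: Bystander: small cream porcelain crucible (an open cup), 42 mm across, 38 mm high, between the cork ring and the reader. Origin at the centre of its underside.
- crucible_b: Bystander: the same kind of crucible, farther from the robot. Origin at the centre of its underside.
- jar: Bystander: clear jar with a white cap and a paper label, 54 mm across, 75 mm high. Origin at the centre of its underside.
Things that resemble listed ones, but are neither listed nor needed, are in the scene too. Of the things shaped like the flask, the amber one is meant.

How it is judged:
By the outcome, as a careful person would: the job done as asked, in the order asked, and still so for the second after the job is handed in, while the arm keeps its last pose, push and grip.
It also fails if it takes over 48 s, if anything falls off the work surface, if the arm or the gripper's body presses on something with over 40 N, if the wrist force passes 120 N, or if a joint passes its speed limit or range.

## Working session

There is one attempt and no reset: what is moved stays moved. The work goes in short steps, Python scripts to look and compute and a shell command to move; the robot and the scene stay as the last step left them, time stands still between calls to the robot, and variables do not carry over. Pictures are saved under pics/ and viewed, and the job is handed in when it is done.

```bash
ls; mkdir -p pics
python3 - <<'E'
from cell import *
import cv2
s=state()
print({k:(v if not hasattr(v,'round') else v) for k,v in s.items()})
for n in("scene","top","wrist"):
    f=grab_frame(n); cv2.imwrite(f"pics/{n}0.png",f["frame"])
    print(n,f["K"],f["k1"],f.get("world_from_camera",f.get("T_tool_cam")))
    for q in("flask","stopper","cork_ring","cradle","ring","crucible_a","jar"):
        print(q,[( [round(x) for x in d["bbox"]],round(d["conf"],2)) for d in look_for(n,q)])
E
```

```text
pics
{'clock': 0.0, 'joints': array([ 1.2195223 ,  0.59215341,  0.0482908 ,  1.60981823, -0.03331105,
        0.94269823, -0.03370825]), 'dq': array([ 0.00083525, -0.0008102 , -0.00198861, -0.00055172,  0.00237184,
       -0.00026583,  0.00018668]), 'joint_torque': array([-1.17216864e-04, -5.48686302e+01,  1.54650047e+00, -1.98119742e+01,
        9.41081496e-03,  8.64816218e-03,  2.05597127e-05]), 'eef_pos': array([ 0.18462797, -0.70024421,  0.23011752]), 'tool_rot': array([ 2.08449771,  0.27264574, -2.08535209]), 'force': array([-1.17992224,  0.34010972,  0.02083873]), 'wrist_torque': array([0.06254978, 0.01988068, 0.02981993]), 'opening': 0.085225808496039}
scene [[568.39026733   0.         312.77916403]
 [  0.         568.39026733 231.38073569]
 [  0.           0.           1.        ]] -0.026231969283548384 [[-0.54148423  0.65738144 -0.52406534  1.04559744]
 [ 0.84055972  0.41150806 -0.35230736  0.33404918]
 [-0.01594321 -0.63127709 -0.77539348  0.85557156]
 [ 0.          0.          0.          1.        ]]
flask [([418, 202, 36, 54], 0.81), ([406, 333, 40, 62], 0.78), ([467, 22
[... 1116 characters left out ...]
 0.73)]
cradle [([418, 263, 62, 76], 0.95), ([259, 297, 33, 33], 0.32)]
ring [([424, 273, 45, 40], 0.59)]
crucible_a [([409, 171, 20, 23], 0.74), ([326, 312, 19, 22], 0.62)]
jar [([337, 184, 22, 28], 0.89)]
wrist [[361.7354579    0.         318.53352925]
 [  0.         361.7354579  238.05039089]
 [  0.           0.           1.        ]] 0.01686864349877449 [[ 4.84762733e-04 -3.19583983e-01  9.47557831e-01 -1.42870583e-01]
 [ 9.99999848e-01  4.03051882e-04 -3.75653836e-04  1.33339969e-03]
 [-2.61862018e-04  9.47557869e-01  3.19584130e-01 -8.30728388e-02]
 [ 0.00000000e+00  0.00000000e+00  0.00000000e+00  1.00000000e+00]]
flask []
stopper []
cork_ring []
cradle []
ring []
crucible_a []
jar []
```

View pics/scene0.png

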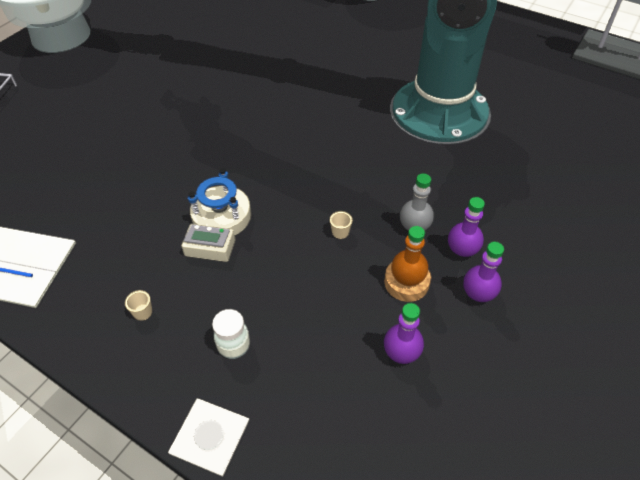

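View pics/top0.png

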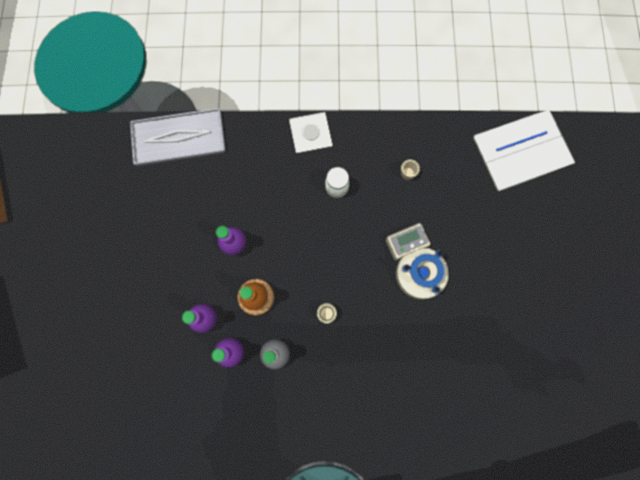

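The amber flask stands in the cork ring: scene (410,265), top (254,297). Its look-alikes are the purple flasks at scene (404,340), (482,282) and (466,238) and the grey flask at (417,215), so the amber one in the cork is the target. Next I'll locate it precisely and check a crop.

```bash
cat > h.py <<'E'
from cell import *
import cv2, numpy as np
from scipy.spatial.transform import Rotation as R
from scipy.optimize import least_squares
def ray(f,px,T=None):
    T=f["world_from_camera"] if T is None else T
    K=f["K"]; d=np.array([(px[0]-K[0,2])/K[0,0],(px[1]-K[1,2])/K[1,1]])
    u=d.copy()
    for _ in range(20): u=d/(1+f["k1"]*(u@u))
    v=T[:3,:3]@np.array([u[0],u[1],1]); return T[:3,3],v/np.linalg.norm(v)
def proj(f,P,T=None):
    T=f["world_from_camera"] if T is None else T
    p=(np.asarray(P)-T[:3,3])@T[:3,:3]; u=p[...,:2]/p[...,2:]
    u=u*(1+f["k1"]*(u**2).sum(-1,keepdims=True)); return u@f["K"][:2,:2].T+f["K"][:2,2]
def onplane(f,px,z,T=None):
    o,v=ray(f,px,T); return o+v*(z-o[2])/v[2]
def tri(rs):
    A=sum(np.eye(3)-np.outer(v,v) for o,v in rs); b=sum((np.eye(3)-np.outer(v,v))@o for o,v in rs)
    p=np.linalg.solve(A,b); return p,[round(1000*np.linalg.norm(np.cross(p-o,v)),1) for o,v in rs]
def toolT(s):
    T=np.eye(4);T[:3,:3]=R.from_rotvec(s["tool_rot"]).as_matrix();T[:3,3]=s["eef_pos"];return T
def mask(img,name):
    h=cv2.cvtColor(img,cv2.COLOR_BGR2HSV)
    r={"green":((50,120,50),(75,255,255)),"blue":((100,150,60),(125,255,255)),"amber":((4,200,60),(14,255,255))}[name]
    return cv2.inRange(h,np.array(r[0]),np.array(r[1]))
def blobs(img,name,mn=25):
    n,l,st,c=cv2.connectedComponentsWithStats(mask(img,name))
    return [(c[i],st[i]) for i in range(1,n) if st[i][4]>=mn]
E
python3 - <<'E'
from h import *
fs={n:grab_frame(n) for n in("scene","top")}
for n,f in fs.items():
    for c in("green","blue","amber"):
        for ce,st in blobs(f["frame"],c): print(n,c,ce.round(1),st)
s=state();print(toolT(s).round(4))
a=fs["scene"]["frame"][170:370,330:530];b=fs["top"]["frame"][220:380,170:470]
cv2.imwrite("pics/crop1.png",cv2.resize(a,None,fx=3,fy=3,interpolation=cv2.INTER_CUBIC))
cv2.imwrite("pics/crop2.png",cv2.resize(b,None,fx=2.6,fy=2.6,interpolation=cv2.INTER_CUBIC))
E
```

```text
scene green [423. 180.] [416 173  15  15 179]
scene green [476.1 203.9] [468 197  17  15 198]
scene green [416.  233.4] [408 226  17  16 213]
scene green [494.8 249.1] [487 241  17  17 229]
scene green [410.5 311.3] [402 303  18  18 262]
scene blue [215.5 191.6] [188 172  49  37 748]
scene blue [ 15.1 271.9] [  0 268  32   8  84]
scene amber [413.6 244.4] [406 236  18  13  78]
scene amber [409.8 267.4] [392 249  36  36 922]
top green [221.6 231.4] [216 226  12  12 122]
top green [245.9 292.3] [241 287  11  11  99]
top green [187.8 316.7] [182 310  13  14 129]
top green [217.5 355.1] [211 350  14  12 125]
top green [269.  356.9] [264 352  11  11 103]
top blue [520.2 141.2] [506 136  30  11  32]
top blue [426.2 270.4] [410 251  33  41 501]
[[-0.      0.2549 -0.967   0.1848]
 [-0.     -0.967  -0.2549 -0.7011]
 [-1.      0.      0.      0.2313]
 [ 0.      0.      0.      1.    ]]
```

View pics/crop1.png

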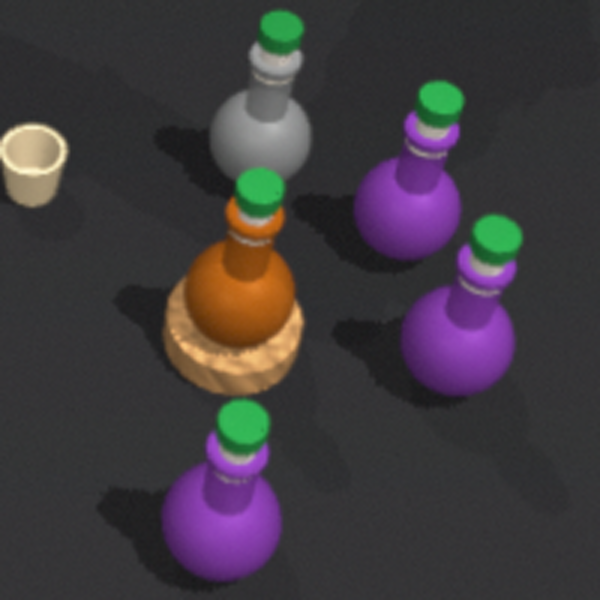

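View pics/crop2.png

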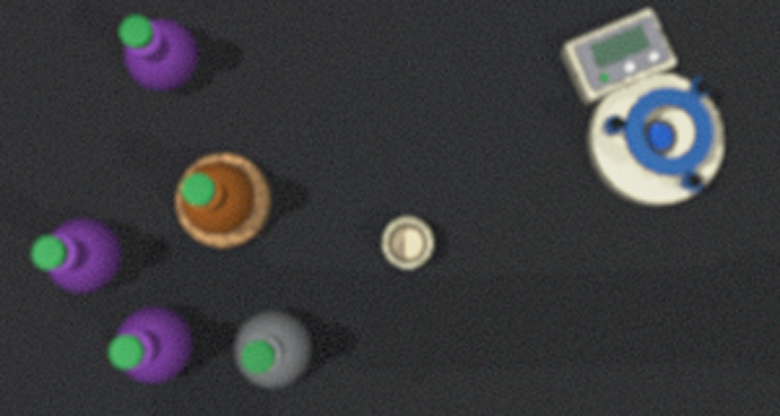

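The crop confirms the amber flask in the cork ring. Its green stopper is at scene (416,233) and top (246,292), with grey and purple flasks around it.

Run:
```python
from h import *
fs={n:grab_frame(n) for n in("scene","top")}
S,T=fs["scene"],fs["top"]
for n,a,b in(("amber",(416,233.4),(245.9,292.3)),("purp_far",(410.5,311.3),(221.6,231.4)),("purpL",(494.8,249.1),(187.8,316.7)),("purpN",(476.1,203.9),(217.5,355.1)),("grey",(423,180),(269,356.9))):
    p,e=tri([ray(S,a),ray(T,b)]); print(n,p.round(4),e)
print("bulb", onplane(S,(410,267.4),.05), "cork top", onplane(T,(255.5,297),.02))
# ring: fit ellipse
for n,f in fs.items():
    x0,y0,x1,y1=(180,165,250,220) if n=="scene" else (395,240,460,305)
    m=mask(f["frame"],"blue")*0; mm=mask(f["frame"],"blue"); m[y0:y1,x0:x1]=mm[y0:y1,x0:x1]
    ys,xs=np.nonzero(m)
    P=np.array([onplane(f,(x,y),.073)[:2] for x,y in zip(xs,ys)])
    # robust: annulus 22..38mm best centre by count
    best=max(((((lambda r:((r>.022)&(r<.038)).sum()-2*(r<.020).sum())(np.hypot(*(P-c).T))),tuple(c)) for c in [P.mean(0)+np.array([i,j])*.001 for i in range(-15,16) for j in range(-15,16)]))
    print(n,"ring",P.mean(0).round(4),best,len(P))
for n,a,b in(("cruA",(342,225),(326,312)),("cruB",(141,304),(409,171)),("jar",(229,334),(337,184))):
    p,e=tri([ray(S,a),ray(T,b)]); print(n,p.round(4),e)
img=S["frame"][140:290,150:300];cv2.imwrite("pics/reader.png",cv2.resize(img,None,fx=4,fy=4,interpolation=cv2.INTER_CUBIC))
```

```text
amber [0.4791 0.1533 0.1426] [np.float64(0.1), np.float64(0.1)]
purp_far [0.607  0.2093 0.1312] [np.float64(0.3), np.float64(0.3)]
purpL [0.4312 0.2717 0.1303] [np.float64(0.7), np.float64(0.7)]
purpN [0.3553 0.2087 0.1295] [np.float64(0.9), np.float64(0.9)]
grey [0.3514 0.1063 0.1286] [np.float64(0.4), np.float64(0.4)]
bulb [0.47937734 0.15454785 0.05      ] cork top [0.47763793 0.15272171 0.02      ]
scene ring [ 0.5322 -0.2302] (np.int64(568), (np.float64(0.532246242970207), np.float64(-0.2292438670790184))) 746
top ring [ 0.5303 -0.2271] (np.int64(300), (np.float64(0.5322691875202352), np.float64(-0.23209672103620588))) 507
cruA [ 0.4421 -0.0063  0.0247] [np.float64(1.7), np.float64(1.7)]
cruB [ 0.7762 -0.2083  0.0231] [np.float64(0.3), np.float64(0.3)]
jar [ 0.7426 -0.0371  0.0319] [np.float64(2.2), np.float64(2.2)]
```

View pics/reader.png

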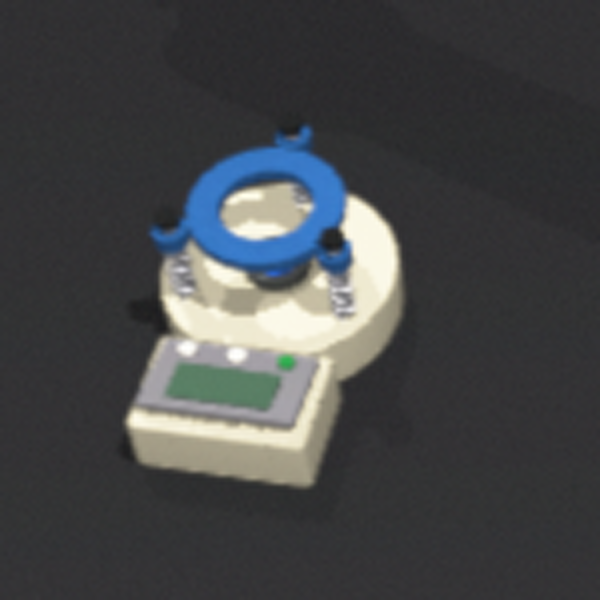

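```bash
python3 -m jog '[[-1,-5,-6,0],[-1,-10,-12,0],[-1,-15,-18,0],[-1,-19,-24,0],[-1,-24,-30,0],[-1,-28,-35,0],[-1,-32,-40,0],[-1,-36.7,-45.6,0],[-1,-36.7,-45.6,0],[-1,-36.7,-45.6,0],[-1,-36.7,-45.6,0],[-1,-36.7,-45.6,0],[-1,-36.7,-45.6,0]]' -1 20
python3 - <<'E'
from h import *
s=state();f=grab_frame("wrist");cv2.imwrite("pics/w1.png",f["frame"])
print(s["clock"],s["joints"].round(2),s["force"].round(2));TT=toolT(s);print(TT.round(4))
T=TT@f["T_tool_cam"]
for c in("blue",):
    for ce,st in blobs(f["frame"],c): print(ce,st)
for q in("ring","cradle"): print(q,[(np.round(d["bbox"]),round(d["conf"],2)) for d in look_for("wrist",q)])
m=mask(f["frame"],"blue");ys,xs=np.nonzero(m)
P=np.array([onplane(f,(x,y),.073,T)[:2] for x,y in zip(xs,ys)][::3])
print(len(P),P.mean(0))
best=max(((((lambda r:((r>.022)&(r<.038)).sum()-2*(r<.021).sum())(np.hypot(*(P-c).T))),tuple(c)) for c in [np.array([.532,-.2305])+np.array([i,j])*.001 for i in range(-15,16) for j in range(-15,16)]))
print(best)
E
```

```text
clock: 3.02
eef_pos: [0.5308, -0.2322, 0.2413]
tool_rot: [2.085, 0.266, -2.087]
force: [-0.4, -0.8, 0.4]
opening: 0.0
3.025 [ 0.36  0.4  -0.03  1.93  0.02  0.81 -1.  ] [-0.36 -0.82  0.36]
[[-8.000e-04  2.513e-01 -9.679e-01  5.308e-01]
 [-9.000e-04 -9.679e-01 -2.513e-01 -2.322e-01]
 [-1.000e+00  7.000e-04  1.000e-03  2.413e-01]
 [ 0.000e+00  0.000e+00  0.000e+00  1.000e+00]]
[359.14705882 177.35294118] [350 174  16  10  34]
[268.74311927 191.93577982] [255 184  22  19 109]
[306.5890411  202.38356164] [304 194   7  19  73]
[309.         229.64948454] [289 208  48  30  97]
[322.82178218 256.55445545] [313 251  18  16 101]
ring []
cradle [(array([313., 176., 116., 188.]), 0.86)]
176 [ 0.53252828 -0.22600353]
(np.int64(56), (np.float64(0.541), np.float64(-0.24450000000000002)))
```

View pics/w1.png

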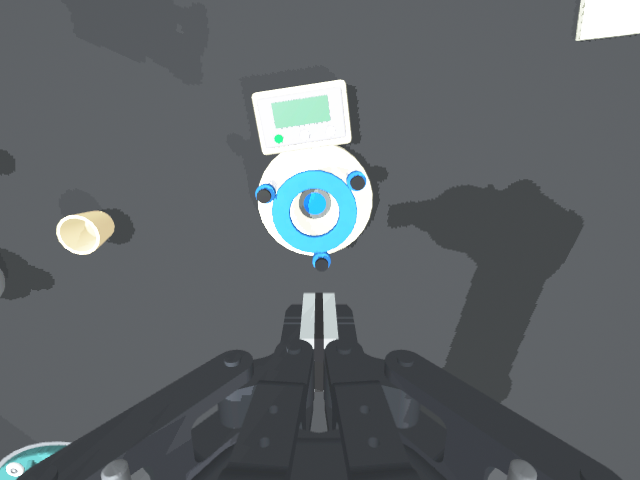

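The wrist view shows the reader with the blue ring centred near (315,211) and its hole free. I'll fit the ring in this view.

Run:
```python
from h import *
s=state();f=grab_frame("wrist");T=toolT(s)@f["T_tool_cam"]
h=cv2.cvtColor(f["frame"],cv2.COLOR_BGR2HSV)
m=cv2.inRange(h,np.array((95,150,80)),np.array((125,255,255)));ys,xs=np.nonzero(m)
P=np.array([onplane(f,(x,y),.075,T)[:2] for x,y in zip(xs,ys)][::2])
print(len(P),P.mean(0))
best=sorted(((((lambda r:((r>.022)&(r<.038)).sum()-(r<.0215).sum())(np.hypot(*(P-c).T))),tuple(c)) for c in [np.array([.532,-.2305])+np.array([i,j])*.001 for i in range(-15,16) for j in range(-15,16)]))[-15:]
print(best[-1],np.mean([b[1] for b in best],0))
```

```text
2047 [ 0.53410494 -0.22974875]
(np.int64(1462), (np.float64(0.533), np.float64(-0.2295))) [ 0.5326 -0.2289]
```

```bash
python3 -m jog '[[1,-6,-1,0],[1,-12,-1.6,0],[2,-18,-2.4,0],[2,-24,-3.2,0],[3,-30,-4,0],[4,-35,-4.5,0],[4,-38.6,-4.8,0],[4,-38.6,-4.8,0],[4,-38.6,-4.8,0],[4,-38.6,-4.8,0],[4,-38.6,-4.8,0],[4,-38.6,-4.8,0]]'
python3 - <<'E'
from h import *
s=state();f=grab_frame("wrist");cv2.imwrite("pics/w2.png",f["frame"])
print(s["clock"],s["joints"].round(2),s["force"].round(2));TT=toolT(s);print(TT.round(4))
T=TT@f["T_tool_cam"]
h=cv2.cvtColor(f["frame"],cv2.COLOR_BGR2HSV)
m=cv2.inRange(h,np.array((50,100,50)),np.array((85,255,255)))
n,l,st,c=cv2.connectedComponentsWithStats(m)
for i in range(1,n):
    if st[i][4]>40: print(c[i].round(1),st[i],onplane(f,c[i],.145,T).round(4))
print("proj est stopper top",proj(f,[.479,.1535,.148],T))
E
```

```text
clock: 4.72
eef_pos: [0.4803, 0.1548, 0.2013]
tool_rot: [2.085, 0.269, -2.085]
force: [-0.1, 0.1, -0.6]
opening: 0.0001
4.725 [-0.31  0.36 -0.11  2.12  0.07  0.66 -1.78] [-0.09  0.13 -0.65]
[[ 0.000e+00  2.536e-01 -9.673e-01  4.803e-01]
 [-1.000e-04 -9.673e-01 -2.536e-01  1.548e-01]
 [-1.000e+00  1.000e-04  0.000e+00  2.013e-01]
 [ 0.000e+00  0.000e+00  0.000e+00  1.000e+00]]
[277.2  15.1] [ 250    0   52   36 1502] [0.5999 0.2054 0.145 ]
[318.3 263.7] [ 297  241   44   46 1555] [0.4804 0.1537 0.145 ]
[124.1 278.7] [ 100  258   49   43 1583] [0.4414 0.2641 0.145 ]
[322.6 421. ] [319 406   9  27 182] [0.3666 0.1207 0.145 ]
proj est stopper top [318.001088   267.89132637]
```

View pics/w2.png

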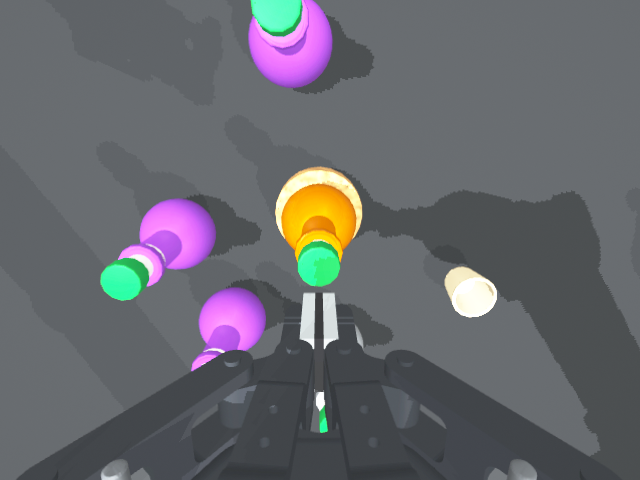

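The wrist view shows the amber flask under the fingers, with its stopper at (318,264), i.e. about (0.480, 0.1535), directly below the TCP. I'll press it now.

```bash
python3 -m jog '[[2.5,0.1,0,0],[4.8,0.1,0,0],[5.1,0.1,0,0],[5.3,0.1,0,0],[5.5,0.1,0,0],[5.7,0.1,0,0],[5.9,0.1,0,0],[6.1,0.1,0,0],[6.1,0.1,0,0],[6.1,0.1,0,0]]'
```

```text
clock: 6.02
eef_pos: [0.481, 0.1549, 0.1408]
tool_rot: [2.086, 0.271, -2.083]
force: [0.7, -1.0, 5.0]
opening: -0.0
```

```bash
python3 -m jog '[[0.1,0,0,0],[0.2,0,0,0],[0.3,0,0,0],[0.3,0,0,0],[0.3,0,0,0]]'; python3 -m jog '[[0.1,0,0,0],[0.2,0,0,0],[0.2,0,0,0]]'
```

```text
clock: 6.65
eef_pos: [0.4809, 0.1548, 0.1376]
tool_rot: [2.085, 0.27, -2.083]
force: [1.3, 1.1, 6.7]
opening: 0.0001
clock: 7.02
eef_pos: [0.4821, 0.1553, 0.1371]
tool_rot: [2.088, 0.271, -2.081]
force: [-0.7, -0.0, 18.1]
opening: -0.0
```

Force jumped from 6.7 to 18 N at z≈0.137, so the stopper is on its stop. I'll back off, open the gripper and check.

```bash
python3 -m jog '[[-1,0,0,0],[-4,0,0,0],[-7,0,0,0],[-7,0,0,0],[-7,0,0,0],[-7,0,0,0],[-7,0,0,0]]' 1
python3 - <<'E'
from h import *
s=state();f=grab_frame("wrist");cv2.imwrite("pics/w3.png",f["frame"])
S=grab_frame("scene");Tp=grab_frame("top")
TT=toolT(s);T=TT@f["T_tool_cam"];print(TT.round(4),s["force"])
h=cv2.cvtColor(f["frame"],cv2.COLOR_BGR2HSV)
m=cv2.inRange(h,np.array((50,100,50)),np.array((85,255,255)))
n,l,st,c=cv2.connectedComponentsWithStats(m)
for i in range(1,n):
    if st[i][4]>40: print(c[i].round(1),st[i],onplane(f,c[i],.138,T).round(4))
for n,g in (("S",S),("T",Tp)):
    for ce,st in blobs(g["frame"],"green"): print(n,ce.round(1),st)
cv2.imwrite("pics/s3.png",cv2.resize(S["frame"][170:330,340:500],None,fx=3.5,fy=3.5,interpolation=cv2.INTER_CUBIC))
E
```

```text
clock: 7.9
eef_pos: [0.4798, 0.1544, 0.2044]
tool_rot: [2.082, 0.27, -2.086]
force: [0.1, 0.3, 0.1]
opening: 0.0852
[[-2.000e-03  2.550e-01 -9.669e-01  4.798e-01]
 [-7.000e-04 -9.669e-01 -2.550e-01  1.544e-01]
 [-1.000e+00  2.000e-04  2.100e-03  2.044e-01]
 [ 0.000e+00  0.000e+00  0.000e+00  1.000e+00]] [0.09669667 0.29234033 0.08760413]
[277.5  14.7] [ 251    0   51   35 1445] [0.6013 0.2064 0.138 ]
[318.1 254.8] [ 299  234   40   43 1372] [0.4814 0.1537 0.138 ]
[125.8 275.3] [ 102  255   48   42 1541] [0.4371 0.2672 0.138 ]
[209.5 387.8] [194 366  30  40 719] [0.3643 0.2023 0.138 ]
[334.4 414.8] [318 398  35  35 965] [0.3636 0.1105 0.138 ]
S [422.7 181.8] [416 177  15  11 127]
S [476.1 203.9] [468 197  17  15 199]
S [415.1 237.1] [408 230  16  16 201]
S [494.8 249.1] [487 241  17  17 228]
S [410.5 311.3] [402 303  18  18 261]
T [221.6 231.4] [216 226  12  12 119]
T [247.8 293.9] [243 290  10   8  53]
T [268.8 356.9] [263 352  12  11 107]
```

View pics/w3.png

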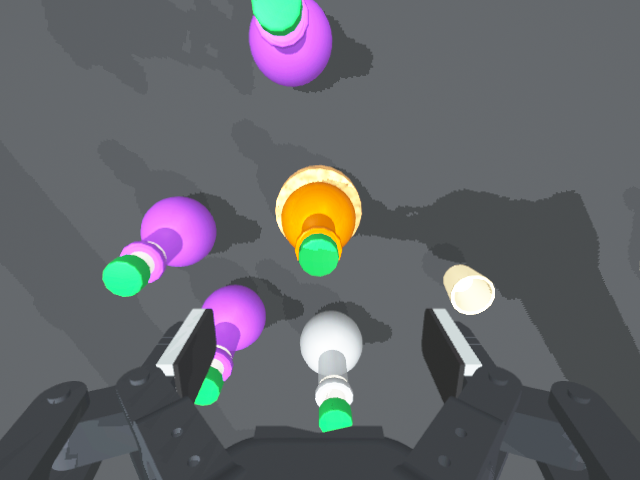

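View pics/s3.png

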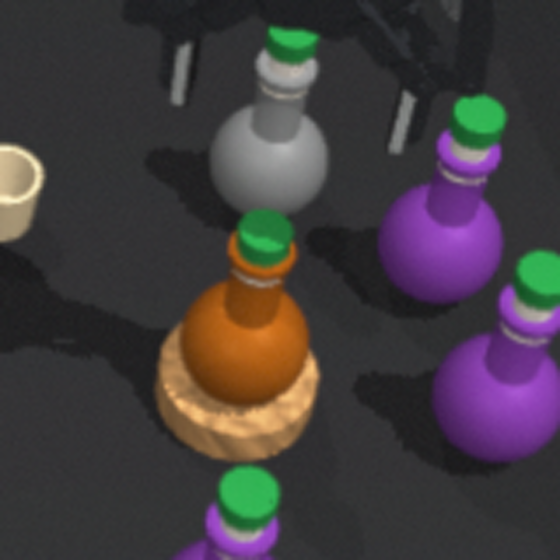

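The stopper head now sits on the rim in the scene crop, with no white gap (its neighbours still show one). The wrist view shows the flask centred between the open fingers. I'll go down to the neck and grip.

```bash
python3 -m jog '[[3,0.1,0,0],[6,0.1,0,0],[9,0.1,0,0],[11,0.1,0,0],[12,0.1,0,0],[12,0.1,0,0],[12,0.1,0,0]]' && python3 -m jog '[[0,0,0,0],[0,0,0,0],[0,0,0,0],[0,0,0,0],[0,0,0,0],[0,0,0,0],[0,0,0,0]]' -1 60
python3 - <<'E'
from h import *
s=state();f=grab_frame("wrist");cv2.imwrite("pics/w4.png",f["frame"])
S=grab_frame("scene")
print(s["clock"],s["force"].round(1),s["joints"].round(2))
cv2.imwrite("pics/s4.png",cv2.resize(S["frame"][170:330,340:500],None,fx=3.5,fy=3.5,interpolation=cv2.INTER_CUBIC))
E
```

```text
clock: 8.93
eef_pos: [0.4813, 0.1539, 0.0859]
tool_rot: [2.085, 0.271, -2.083]
force: [-0.9, 0.7, -0.2]
opening: 0.0855
clock: 9.8
eef_pos: [0.481, 0.1538, 0.0855]
tool_rot: [2.085, 0.27, -2.083]
force: [0.0, 0.4, 5.3]
opening: 0.0294
9.8 [0.  0.4 5.3] [-0.34  0.55 -0.08  2.2   0.11  0.39 -1.82]
```

View pics/w4.png

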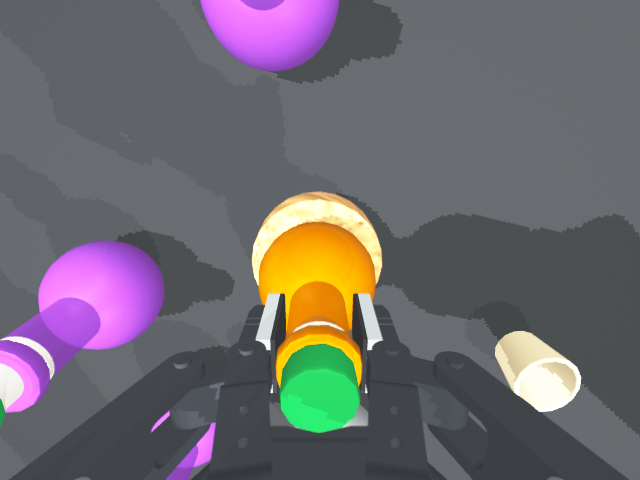

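View pics/s4.png

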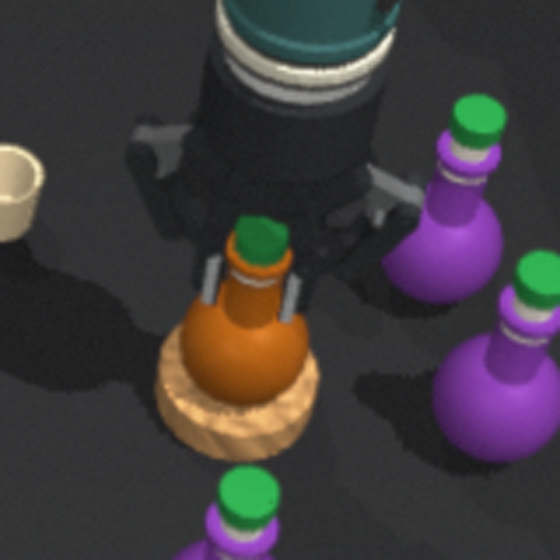

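```bash
python3 -m jog '[[0,0,0,0],[0,0,0,0],[0,0,0,0],[0,0,0,0]]' -1 60
python3 - <<'E'
from h import *
s=state();f=grab_frame("wrist");cv2.imwrite("pics/w5.png",f["frame"])
print(s["clock"],s["force"].round(1))
E
```

```text
clock: 10.4
eef_pos: [0.481, 0.1538, 0.0855]
tool_rot: [2.085, 0.27, -2.083]
force: [-0.4, -0.5, 5.8]
opening: 0.0296
10.4 [-0.4 -0.5  5.8]
```

View pics/w5.png

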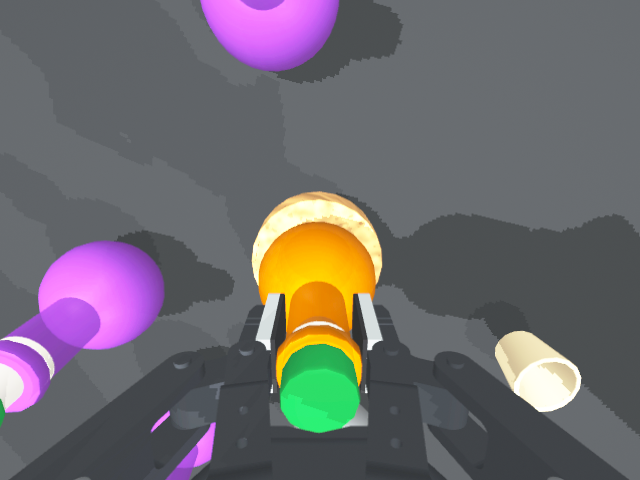

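```bash
python3 -m jog '[[-1,0,0,0],[-3,0,0,0],[-6,0,0,0],[-9,0,0,0],[-9,0,0,0],[-9,0,0,0],[-9,0,0,0]]' -1 60
python3 - <<'E'
from h import *
s=state();f=grab_frame("wrist");cv2.imwrite("pics/w6.png",f["frame"])
S=grab_frame("scene")
print(s["clock"],s["force"].round(1),s["joints"].round(2))
cv2.imwrite("pics/s6.png",cv2.resize(S["frame"][150:310,340:500],None,fx=3.5,fy=3.5,interpolation=cv2.INTER_CUBIC))
E
```

```text
clock: 11.32
eef_pos: [0.4796, 0.1532, 0.1741]
tool_rot: [2.081, 0.269, -2.087]
force: [-0.1, 0.1, -1.7]
opening: 0.0295
11.325 [-0.1  0.1 -1.7] [-0.31  0.4  -0.11  2.15  0.08  0.6  -1.79]
```

View pics/w6.png

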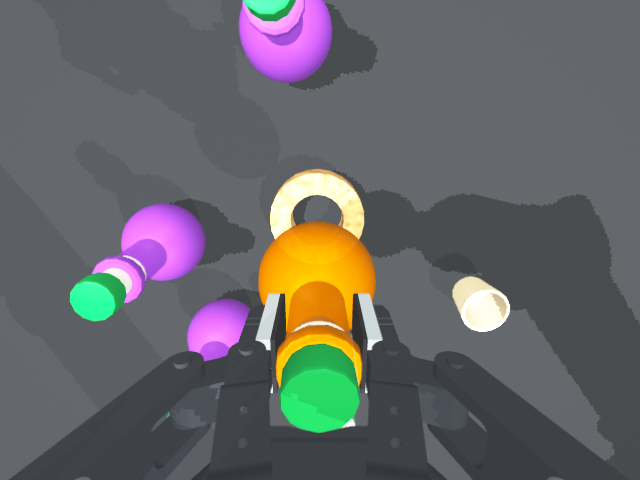

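View pics/s6.png

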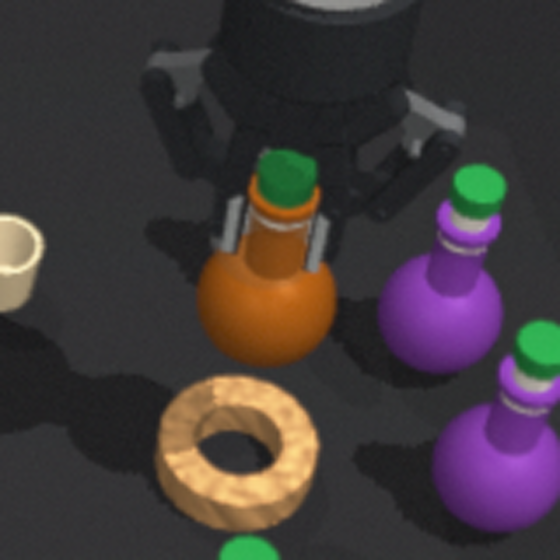

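The flask has lifted clear and hangs upright, with the cork ring empty below it. Next I'll carry it to above the reader.

```bash
python3 -m jog '[[-1.5,2,0.2,0],[-1.5,6,0.7,0],[-1.5,10,1.2,0],[-1.5,14,1.7,0],[-1.5,18,2.2,0],[-1.5,22,2.6,0],[-1.5,26,3.1,0],[-1.5,30,3.6,0],[-1.5,34,4,0],[-1.5,37,4.4,0],[-1.5,38.4,4.6,0],[-1.5,38.4,4.6,0],[-1.5,38.4,4.6,0],[-1.5,38.4,4.6,0],[-1.5,38.4,4.6,0]]' -1 60
cat > look.py <<'E'
from h import *
import sys
t=sys.argv[1]
s=state();f=grab_frame("wrist");cv2.imwrite(f"pics/w{t}.png",f["frame"])
S=grab_frame("scene");Tp=grab_frame("top")
TT=toolT(s);T=TT@f["T_tool_cam"];print(s["clock"],s["force"].round(1),s["wrist_torque"].round(2),TT.round(4).tolist())
cv2.imwrite(f"pics/s{t}.png",cv2.resize(S["frame"][110:270,130:290],None,fx=3.5,fy=3.5,interpolation=cv2.INTER_CUBIC))
# flask position from scene/top: stopper, bulb
for n,g in (("S",S),("T",Tp)):
    for c in("green","amber"):
        for ce,st in blobs(g["frame"],c): print(n,c,ce.round(1),st)
h=cv2.cvtColor(f["frame"],cv2.COLOR_BGR2HSV)
m=cv2.inRange(h,np.array((95,150,80)),np.array((125,255,255)));ys,xs=np.nonzero(m)
print("blue px wrist",len(xs))
E
python3 look.py 7
```

```text
clock: 13.3
eef_pos: [0.5342, -0.2283, 0.1904]
tool_rot: [2.083, 0.272, -2.083]
force: [-0.1, -0.4, -1.4]
opening: 0.0301
13.3 [-0.1 -0.4 -1.4] [0.   0.01 0.02] [[0.0, 0.2565, -0.9665, 0.5342], [0.0004, -0.9665, -0.2565, -0.2283], [-1.0, -0.0003, -0.0001, 0.1904], [0.0, 0.0, 0.0, 1.0]]
S green [198.5 125.1] [193 118  13  14 124]
S green [423.1 179.9] [416 173  16  15 183]
S green [476.1 203.9] [468 197  17  15 197]
S green [494.9 249.2] [487 241  17  17 227]
S green [410.5 311.4] [402 303  18  18 260]
S amber [199.  133.4] [193 129  14   7  34]
S amber [208.6 160.4] [192 140  35  38 891]
T green [221.4 231.3] [215 226  13  12 120]
T green [187.7 316.8] [182 311  13  13 127]
T green [217.5 355.1] [212 350  13  12 124]
T green [268.9 356.8] [263 351  12  12 107]
blue px wrist 3238
```

View pics/w7.png

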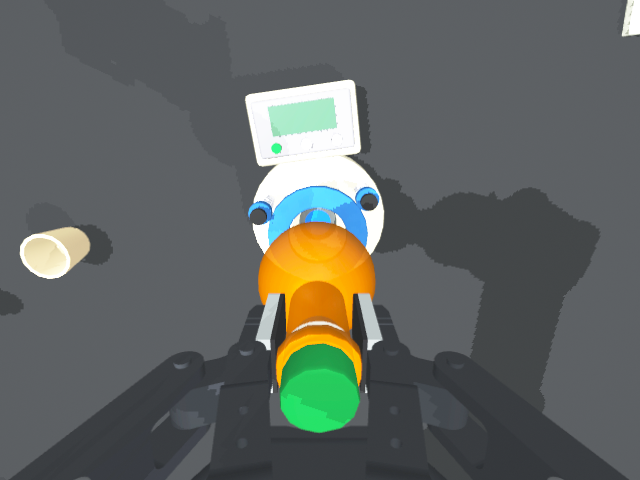

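View pics/s7.png

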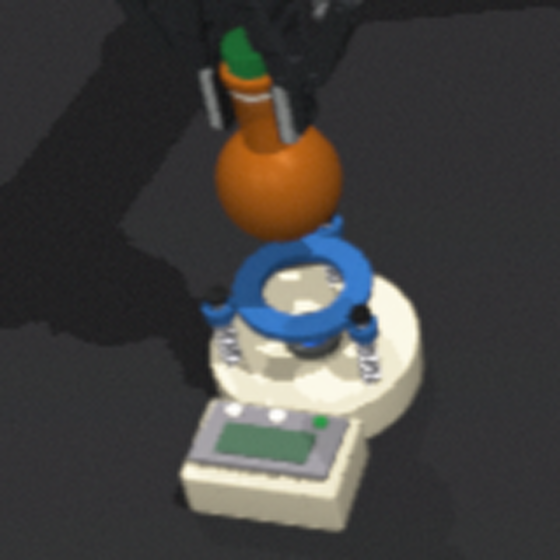

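The flask hangs over the reader: bulb at wrist (317,280) and scene (208,160), ring visible below it. I'll compute the bulb's offset from the ring before lowering.

```bash
cat > bulb.py <<'E'
from h import *
def amber(img):
    h=cv2.cvtColor(img,cv2.COLOR_BGR2HSV); return cv2.inRange(h,np.array((5,190,60)),np.array((22,255,255)))
def fitbulb(f,T,P0,ylo=None,box=None):
    """fit sphere centre (xy free, z free weak) by silhouette lower contour rays tangent to sphere r=.032"""
    m=amber(f["frame"]); x0,y0,x1,y1=box; mm=np.zeros_like(m); mm[y0:y1,x0:x1]=m[y0:y1,x0:x1]
    cs,_=cv2.findContours(mm,cv2.RETR_EXTERNAL,cv2.CHAIN_APPROX_NONE); c=max(cs,key=cv2.contourArea)[:,0,:]
    c=c[(c[:,0]>x0)&(c[:,0]<x1-1)&(c[:,1]>y0)&(c[:,1]<y1-1)]
    rays=[ray(f,p,T) for p in c]
    return rays
def solve(rays,P0,w=0.01):
    O=np.array([r[0] for r in rays]);V=np.array([r[1] for r in rays])
    def res(P): return np.r_[(np.linalg.norm(np.cross(P-O,V),axis=1)-.0318)]
    r=least_squares(res,P0,loss="soft_l1",f_scale=.0007); return r.x,np.abs(r.fun).mean()*1000
E
python3 - <<'E'
from bulb import *
s=state();TT=toolT(s);P0=TT[:3,3]+np.array([0,0,-.0375])
W=grab_frame("wrist");S=grab_frame("scene");TW=TT@W["T_tool_cam"]
rw=fitbulb(W,TW,P0,box=(250,215,385,292)); rs=fitbulb(S,None,P0,box=(185,152,235,185))
print(len(rw),len(rs),"tcp",TT[:3,3])
print("wrist",solve(rw,P0)); print("scene",solve(rs,P0)); print("both",solve(rw+rs*3,P0))
h=cv2.cvtColor(W["frame"],cv2.COLOR_BGR2HSV)
m=cv2.inRange(h,np.array((95,150,80)),np.array((125,255,255)));ys,xs=np.nonzero(m)
P=np.array([onplane(W,(x,y),.075,TW)[:2] for x,y in zip(xs,ys)][::2])
best=sorted(((((lambda r:((r>.022)&(r<.038)).sum()-(r<.0215).sum()-((r>.039)&(r<.042)).sum())(np.hypot(*(P-c).T))),tuple(c)) for c in [np.array([.5325,-.2297])+np.array([i,j])*.0005 for i in range(-20,21) for j in range(-20,21)]))[-25:]
print("ring wrist",best[-1],np.mean([b[1] for b in best],0))
E
```

```text
244 64 tcp [ 0.53415601 -0.22904728  0.19034616]
wrist (array([ 0.53091469, -0.23045754,  0.1495602 ]), np.float64(5.59949524151017))
scene (array([ 0.49921854, -0.2662874 ,  0.10880684]), np.float64(0.4406696367220862))
both (array([ 0.53200581, -0.23031629,  0.15645269]), np.float64(3.7552871458340285))
ring wrist (np.int64(1149), (np.float64(0.532), np.float64(-0.2287))) [ 0.5324  -0.22898]
```

Run:
```python
from bulb import *
s=state();TT=toolT(s)
W=grab_frame("wrist");S=grab_frame("scene");TW=TT@W["T_tool_cam"]
def hullrays(f,T,box,cond):
    h=cv2.cvtColor(f["frame"],cv2.COLOR_BGR2HSV);m=cv2.inRange(h,np.array((2,150,50)),np.array((28,255,255)))
    x0,y0,x1,y1=box;mm=np.zeros_like(m);mm[y0:y1,x0:x1]=m[y0:y1,x0:x1]
    mm=cv2.morphologyEx(mm,cv2.MORPH_CLOSE,np.ones((5,5)))
    c=max(cv2.findContours(mm,cv2.RETR_EXTERNAL,cv2.CHAIN_APPROX_NONE)[0],key=cv2.contourArea)[:,0,:]
    c=c[[cond(p) for p in c]];print(len(c),c.min(0),c.max(0))
    return [ray(f,p,T) for p in c]
rw=hullrays(W,TW,(240,215,400,300),lambda p:p[1]<285)
rs=hullrays(S,None,(180,140,245,190),lambda p:p[1]>158)
print("tcp",TT[:3,3])
for z in(.150,.153,.156):
    for n,r in(("wrist",rw),("scene",rs)):
        O=np.array([q[0] for q in r]);V=np.array([q[1] for q in r])
        k=least_squares(lambda p:np.linalg.norm(np.cross(np.r_[p,z]-O,V),axis=1)-.032,TT[:2,3],loss="soft_l1",f_scale=.0007)
        print(z,n,k.x.round(4),(1000*np.abs(k.fun)).mean().round(2))
r=rw+rs
O=np.array([q[0] for q in r]);V=np.array([q[1] for q in r])
k=least_squares(lambda p:np.linalg.norm(np.cross(p-O,V),axis=1)-.032,np.r_[TT[:2,3],.153],loss="soft_l1",f_scale=.0007);print(k.x.round(4),(1000*np.abs(k.fun)).mean())
```

```text
172 [258 222] [374 284]
54 [191 159] [226 177]
tcp [ 0.53413311 -0.22927042  0.19034579]
0.15 wrist [ 0.5311 -0.2301] 0.15
0.15 scene [ 0.5278 -0.2351] 0.64
0.153 wrist [ 0.5318 -0.23  ] 0.26
0.153 scene [ 0.5298 -0.2329] 0.67
0.156 wrist [ 0.5325 -0.2298] 0.43
0.156 scene [ 0.5318 -0.2306] 0.69
[ 0.5325 -0.2299  0.1562] 0.5313136040257171
```

Bulb centre is about (0.532, -0.230) against the ring at (0.5325, -0.229), so it is aligned to within about 1 mm. I'll lower it now.

```bash
python3 -m jog '[[2,0,0,0],[3.5,0,0,0],[4.5,0,0,0],[5,0,0,0],[5.3,0,0,0],[5.6,0,0,0],[5.6,0,0,0],[5.6,0,0,0]]' -1 80;  python3 look.py 8
```

```text
clock: 14.65
eef_pos: [0.5344, -0.2294, 0.1347]
tool_rot: [2.084, 0.27, -2.083]
force: [-0.6, 0.7, 1.1]
opening: 0.0291
14.65 [-0.6  0.7  1.1] [0.15 0.12 0.03] [[0.0006, 0.2551, -0.9669, 0.5344], [-0.0002, -0.9669, -0.2551, -0.2294], [-1.0, 0.0003, -0.0006, 0.1347], [0.0, 0.0, 0.0, 1.0]]
S green [203.3 149.9] [198 143  13  14 106]
S green [423.1 179.9] [416 173  16  15 183]
S green [476.1 203.9] [468 197  17  15 197]
S green [494.8 249.2] [487 241  17  17 228]
S green [410.5 311.4] [402 303  18  18 261]
S amber [204.  157.4] [198 153  14   7  35]
S amber [212.7 181.9] [197 163  33  35 734]
T green [221.5 231.3] [216 226  12  12 118]
T green [187.7 316.8] [182 310  13  14 126]
T green [217.4 355.1] [212 350  13  12 122]
T green [268.9 356.9] [264 352  11  11 106]
blue px wrist 3198
```

View pics/s8.png

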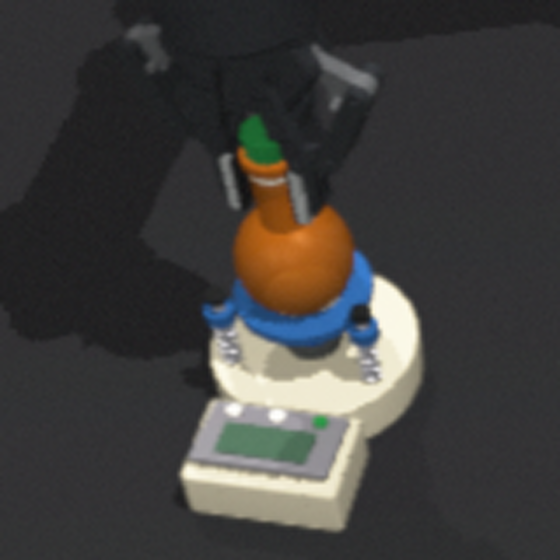

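View pics/w8.png

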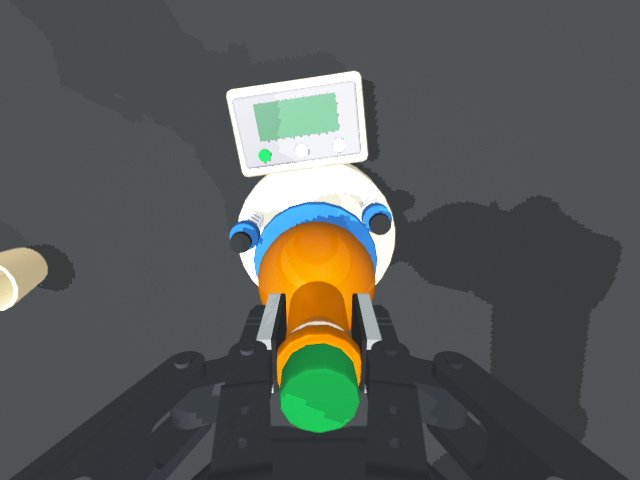

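The bulb is seated in the blue ring, the flask is upright, and contact has just begun. I'll press down now.

```bash
python3 -m jog '[[0.4,0,0,0],[0.8,0,0,0],[1.2,0,0,0],[1.6,0,0,0],[1.9,0,0,0],[1.9,0,0,0],[1.9,0,0,0]]' -1 80; python3 -m jog '[[0.1,0,0,0],[0.2,0,0,0],[0.2,0,0,0]]' -1 80; python3 -m jog '[[0.1,0,0,0],[0.2,0,0,0],[0.2,0,0,0]]' -1 80
```

```text
clock: 15.68
eef_pos: [0.5346, -0.2294, 0.1159]
tool_rot: [2.085, 0.27, -2.083]
force: [-3.2, 1.7, 9.0]
opening: 0.0296
clock: 16.05
eef_pos: [0.5346, -0.2294, 0.114]
tool_rot: [2.085, 0.27, -2.083]
force: [-1.1, 2.0, 10.5]
opening: 0.0291
clock: 16.42
eef_pos: [0.5346, -0.2294, 0.1121]
tool_rot: [2.085, 0.27, -2.083]
force: [-2.0, 1.5, 10.2]
opening: 0.0288
```

```bash
python3 -m jog '[[0.1,0,0,0],[0.1,0,0,0],[0.1,0,0,0]]' -1 80; python3 -m jog '[[0.1,0,0,0],[0.1,0,0,0],[0.1,0,0,0]]' -1 80; python3 -m jog '[[0.1,0,0,0],[0.1,0,0,0],[0.1,0,0,0]]' -1 80; python3 look.py 9
```

```text
clock: 16.8
eef_pos: [0.535, -0.2294, 0.1118]
tool_rot: [2.085, 0.27, -2.082]
force: [-2.8, 2.5, 13.6]
opening: 0.0292
clock: 17.18
eef_pos: [0.5353, -0.2293, 0.1116]
tool_rot: [2.086, 0.27, -2.081]
force: [-3.0, 3.8, 19.7]
opening: 0.0289
clock: 17.55
eef_pos: [0.5357, -0.2293, 0.1114]
tool_rot: [2.086, 0.269, -2.08]
force: [-5.1, 2.6, 23.2]
opening: 0.0292
17.55 [-5.1  2.6 23.2] [ 0.81  0.92 -0.02] [[0.0029, 0.2552, -0.9669, 0.5357], [-0.0006, -0.9669, -0.2552, -0.2293], [-1.0, 0.0013, -0.0027, 0.1114], [0.0, 0.0, 0.0, 1.0]]
S green [205.1 160. ] [200 153  12  14 102]
S green [423.1 179.9] [416 173  16  15 183]
S green [476.1 203.9] [468 197  17  15 197]
S green [494.9 249.1] [487 241  17  17 229]
S green [410.5 311.4] [402 303  18  18 260]
S amber [205.6 167.4] [200 163  13   7  30]
S amber [214.5 191.1] [199 173  32  34 702]
T green [221.5 231.3] [216 226  12  12 118]
T green [187.6 316.8] [182 311  13  13 128]
T green [217.5 355.1] [212 350  13  12 123]
T green [268.9 356.8] [264 351  11  12 106]
blue px wrist 3329
```

View pics/s9.png

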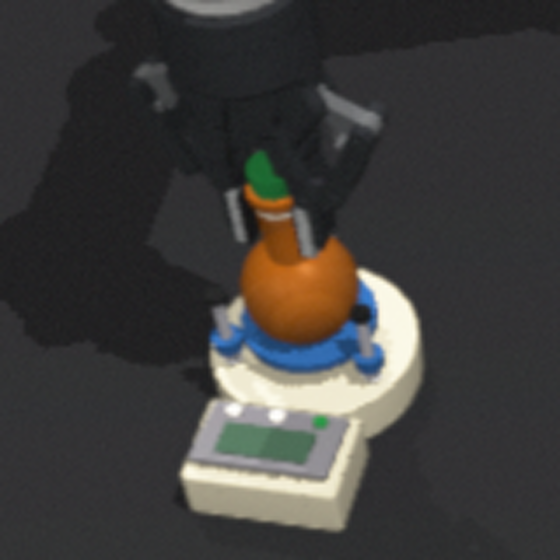

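View pics/w9.png

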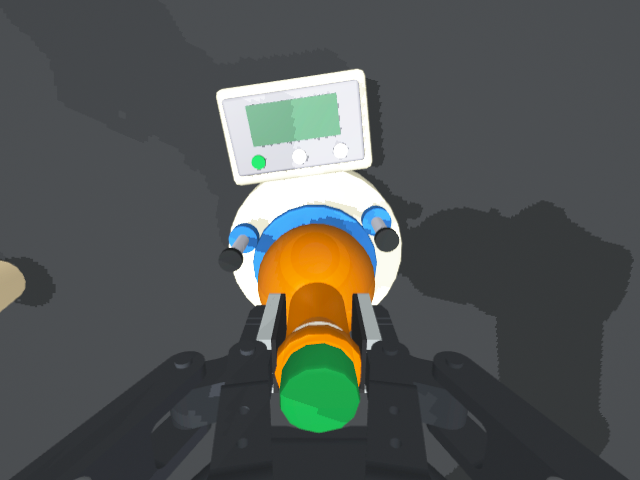

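Force jumps from 10 to 23 N within 0.7 mm, so the ring is on its stop. The picture agrees: its lugs sit low on the posts. I'll check that it holds steady, then hand in.

```bash
python3 -m jog '[[0,0,0,0],[0,0,0,0],[0,0,0,0],[0,0,0,0],[0,0,0,0],[0,0,0,0]]' -1 80
python3 - <<'E'
from h import *
S=grab_frame("scene");T=grab_frame("top")
for n in("crucible_a","jar"):
    for c in("scene","top"): print(n,c,[(np.round(d["bbox"][:2]),round(d["conf"],2)) for d in look_for(c,n)])
print(job_done())
E
```

```text
clock: 18.45
eef_pos: [0.5357, -0.2293, 0.1114]
tool_rot: [2.086, 0.269, -2.08]
force: [-4.5, 3.0, 24.7]
opening: 0.0291
crucible_a scene [(array([231., 333.]), 0.73), (array([342., 225.]), 0.59), (array([138., 307.]), 0.56)]
crucible_a top [(array([324., 313.]), 0.82), (array([410., 169.]), 0.6)]
jar scene [(array([231., 332.]), 0.72), (array([215., 208.]), 0.41)]
jar top [(array([336., 185.]), 0.61)]
the job is handed in; nothing more can be done
None
```

I pressed the stopper home in the cork ring, then moved the amber flask into the blue ring and pressed it down to its stop. I handed in at about 18.6 s with the gripper still holding it there.

- **Stopper:** it slid in at about 5–7 N, then the force jumped to 18 N at tip height 0.137 m, where fully home is about 0.138 m. The crop afterwards showed the head on the rim with no gap.
- **Ring:** it moved about 24 mm from first contact, then the force rose from 10 to about 24 N within 0.7 mm. Just before hand-in the push was steady at 24.7 N with the tool height unchanged at 0.1114 m. The pictures show the ring low on its posts and the flask upright and not slipped in the fingers.
- **Crucibles and jar:** their image positions match the start to within about 3 pixels, which is detector noise.

Two small disagreements:
- **Finger opening:** on the 26 mm neck the fingers read 29 mm. The grip held through the lift and the press, and I did not find out why.
- **Bulb position:** the scene and wrist cameras differed by about 2–3 mm before I lowered the flask. The pictures showed it seated in the ring.

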